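# Bring the marked aluminium profile under the drill bit

## Robot

A 7-joint arm with a two-finger parallel gripper is mounted at the origin on the work surface. World frame = base frame: x ahead of the robot, y to its left, z up, the work surface at z = 0. Lengths are in mm, angles in rad, forces in N, time in s.
With the tool pointing down it reaches from about 400 to 875 mm from the base axis. Payload 4.4 kg.
Tool frame: the origin (TCP) lies at the very end of the fingers, on their centre line; the grasp point (between the pads) lies 19 mm behind it; z points along the fingers, y is the direction in which the jaws open and shut (so a half turn about z gives the same grasp; the last joint's range is limited). The gripper opens to 85 mm and grips with 20 to 120 N. Pads are 22 mm wide; open, the fingers measure 114 mm over their backs; the gripper's body (76 mm by 85 mm) begins 54 mm behind the grasp point. The pads swing forward as they close: fully open they stand 13 mm farther back than shut.
Start: joints at [1.089, 0.628, 0.038, 1.517, -0.027, 0.996, -0.02], TCP at [262.577, -594.618, 231.313] pointing down, gripper open.
Joint ranges: [-3.06, 3.06], [-0.37, 2.12], [-1.25, 1.32], [0.18, 2.47], [-1.1, 4.24], [0.23, 1.98], [-2.94, 2.94]. Speed limits (rad/s): [2.57, 2.57, 3.14, 3.14, 3.14, 3.14, 3.14].

## Interface

Orientations are given as [roll, pitch, yaw] about the fixed x, y, z axes, in that order (R = Rz(yaw) Ry(pitch) Rx(roll)).
In Python, from cell import ctrl gives the robot as it stands.
- The arm moves only by the shell command python3 -m crank 'ROWS' [OPENING]. ROWS is JSON, a list that holds one entry, the list of rows, each a list of 6 numbers: the shift along the tool's x, y, z in units of 30 mm (1.0 is 30 mm), then the turn, a rotation vector about the tool's x, y, z in units of 6 degrees (1.0 is 6 degrees). In form: [[[tx, ty, tz, rx, ry, rz], ...]]. A call has 1 to 12 rows; each row shifts and turns the pose as measured when the row begins, along the tool's axes as they then stand; what a row does not reach is not made up. A row lasts 1/12 s, in which the tool goes at most 41.7 mm and 7.16 degrees, less where a joint would pass 70% of its speed; a pose out of reach is approached as far as the arm can. A call is refused whole if a number of a shift passes 1 or a number of a turn 1, either way. A call with a gripper value outside its range is refused whole. OPENING is the gripper command: -1 is fully open, 1 is shut, values between are in proportion, set as the call begins (- or left out, the last holds). The fingers move at their own pace and stop on an object; the grip force is fixed at half the most. Time passes only in rows, so rows that do not move let the fingers close. It gives the time, the measured TCP pose, the force and the opening at its end, in the units of the state.
- ctrl.read_state(): the state, without advancing time (a new reading comes with each control period).
- ctrl.get_image(name): name is "side" or "top" or "wrist"; returns a dict with "color" (384x512x3 uint8, red, green, blue), "depth" (384x512 float32, mm along the optical axis (not along the pixel's ray), 0 where there is no reading), "camera_matrix" (3x3 intrinsics, pixels), "k1" (the pictures are not rectified: a ray, as slopes to the right and down, at radius r is drawn at 1 + k1 r^2 times it, then the intrinsics apply), "R" (3x3) and "t" (3): a world point X has camera coordinates R X + t. Camera axes: x right, y down, z forward; pixel columns grow to the right and rows downward; lengths in mm; the calibration is good to about 2 mm. A picture is of the moment at which its call begins.
- ctrl.finish_job(): hands the job in, once; it reports no verdict.
Trained networks look in a picture, given as the dict that the camera call returned (one of the last four; its "shot" number tells which), for a name from the list of things; names that differ only in an ending like _2 or _b are one class to them, and where a whole thing is asked for, a point or a joint stands for the part that bears it (a point fixed in the world has none). Each returns a list of dicts, best first, with "conf" (0 to 1); they miss things now and then, are a little off and sometimes report something else, mostly with a low value. They report only what shows in the picture. A call takes as long as a camera call.
- ctrl.search_frame(query, picture): "extent" ([centre column, centre row, width, height] in pixels, round what is visible of it).
The state is a dict: "clock": time; "qpos": joint angles; "qd": joint speeds; "tau": joint torques, N m; "eef_pos": TCP position; "tool_rot": TCP orientation; "force": force on the tool from outside, world axes, zero at the start; "torque": the same for the moment, N m; "width": finger opening in mm.
Only numpy, scipy, OpenCV 4.12 (cv2) and the standard library are available. Lean on these libraries where they do the work, as an engineer would, in place of code of your own. Each camera call takes 0.05 s, during which the arm holds its last target. There are 200 camera calls.

## Task

Slide the aluminium profile with the orange dot along the bench, without lifting it, until its orange dot sits right under the tip of the bench drill's bit and the profile lies lengthwise along the yellow guide line under the drill. Let go of it there. Leave the other profile, the one with the blue dot, where it lies.

Things in the scene. Friction and masses are not known exactly. Their poses are not given: they have to be found in the camera images.
- work_mid (a point): Centre (half-way up, 12.5 mm above the bench) of the loose bare-aluminium box-section profile with the orange dot: a straight bar 220 mm long (its y axis), 40 mm wide (x) and 25 mm high (z), 0.2-0.4 kg, lying flat on the smooth bench (slides easily), dotted end towards the drill. Grip it across its 40 mm width on the half away from the dot, so that the gripper stays clear of the drill.
- work_dot (a point): The orange dot, 17 mm across, on the top face of that profile: on its centre line, 75 mm from the profile's centre towards its own -y end (35 mm from that end), 25 mm above the bench. Axes as the profile's.
- bit_tip (a point): Tip of the fixed drill's brass bit, pointing down, 40 mm above the bench: the profile fits under. Its y axis is the direction of the yellow guide line, on a flush plate through the point below. Above: chuck, then grey body 56 mm wide with a yellow cap 296 mm up, exactly over the tip. A green arm leads to a column 165 mm off along -y (drill and hose 350 mm tall); its foot, 22 mm high, begins at 100 mm.
- spare_mid (a point): Centre (12.5 mm above the bench) of the other profile, of the same shape, size and axes but with a blue dot. It lies loose beside the first, on either side of it; it is to be left where it is.

How it is judged:
By the outcome, as a careful person would: the job done as asked, in the order asked, and still so for the second after the job is handed in, with the robot touching nothing.
It also fails if it takes over 38 s, if anything falls off the work surface, if the arm or the gripper's body presses on something with over 40 N, if the wrist force passes 120 N, or if a joint passes its speed limit or range.

## Working session

There is one attempt and no reset: what is moved stays moved. The work goes in short steps, Python scripts to look and compute and a shell command to move; the robot and the scene stay as the last step left them, time stands still between calls to the robot, and variables do not carry over. Pictures are saved under pics/ and viewed, about 8 in all and at most 12, crops included, and the job is handed in when it is done.

```bash
ls; mkdir -p pics; cat > h.py <<'E'
import numpy as np, cv2
from cell import ctrl
def save(im,name): cv2.imwrite(f'pics/{name}.png',im['color'][:,:,::-1])
def px2w(im,u,v,z):
    K=np.array(im['camera_matrix']);R=np.array(im['R']);t=np.array(im['t']);k=im['k1']
    d=np.array([(u-K[0,2])/K[0,0],(v-K[1,2])/K[1,1]]);s=d.copy()
    for _ in range(30): s=d/(1+k*(s@s))
    C=-R.T@t; r=R.T@np.array([s[0],s[1],1]); return C+r*(z-C[2])/r[2]
def w2px(im,X):
    K=np.array(im['camera_matrix']);c=np.array(im['R'])@np.array(X)+np.array(im['t'])
    s=c[:2]/c[2]; s=s*(1+im['k1']*(s@s)); return np.array([K[0,0]*s[0]+K[0,2],K[1,1]*s[1]+K[1,2]])
E
python3 - <<'E'
from h import *
s=ctrl.read_state(); print(s)
ims={n:ctrl.get_image(n) for n in('top','side','wrist')}
for n,im in ims.items():
    save(im,n+'0'); print(n,'C',(-np.array(im['R']).T@im['t']).round())
    for q in('work_dot','bit_tip','work_mid','spare_mid'):
        print(n,q,[(d['conf'],np.round(d['extent'],1).tolist()) for d in ctrl.search_frame(q,im)[:3]])
cv2.imwrite('pics/both0.png',cv2.resize(np.hstack([ims['side']['color'],ims['wrist']['color']])[:,:,::-1],(800,300)))
E
```

```text
pics
{'clock': 0.0, 'qpos': array([ 1.0891837 ,  0.62936256,  0.03845089,  1.51836459, -0.0270145 ,
        0.9963057 , -0.02000311]), 'qd': array([ 0.00097098,  0.00190761, -0.00015999,  0.00088557,  0.00157322,
        0.00014143,  0.00064194]), 'tau': array([ 3.50994460e-04, -5.63402367e+01,  1.22674081e+00, -1.93446833e+01,
        1.11081617e-02,  1.06173943e-02,  2.37528491e-05]), 'eef_pos': array([ 262.32865135, -594.02692286,  230.37969462]), 'tool_rot': array([-3.13967076e+00,  1.93551792e-05,  4.15794493e-01]), 'force': array([ 0.62375431,  0.08639825, -0.02722545]), 'torque': array([ 0.04598251, -0.00633248,  0.04898782]), 'width': 85.2138979639807}
top C [408.  15. 812.]
top work_dot [(0.62, [144.9, 164.7, 114.9, 38.3])]
top bit_tip [(0.75, [416.7, 207.3, 183.4, 101.7])]
top work_mid [(0.89, [144.2, 166.2, 118.2, 35.7])]
top spare_mid [(0.61, [165.0, 251.1, 124.6, 25.9])]
side C [325. 713. 507.]
side work_dot [(0.65, [169.9, 287.5, 91.5, 100.8])]
side bit_tip [(0.82, [283.2, 106.5, 81.8, 172.9])]
side work_mid [(0.78, [169.1, 287.2, 86.5, 98.7])]
side spare_mid [(0.74, [268.5, 288.1, 56.8, 102.5])]
wrist C [ 338. -560.  373.]
wrist work_dot []
wrist bit_tip []
wrist work_mid []
wrist spare_mid []
```

View pics/top0.png

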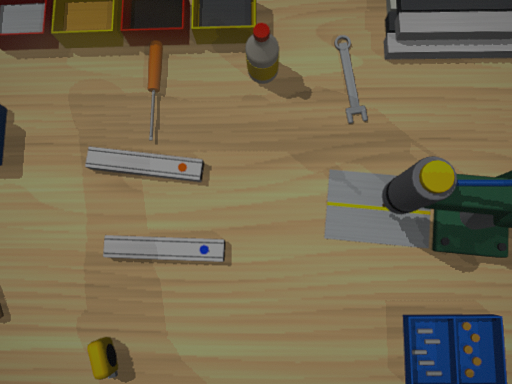

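View pics/both0.png

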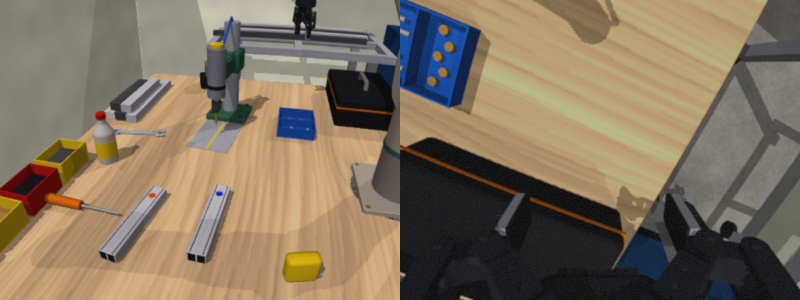

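Top view: the orange-dot bar runs from (87,158) to (203,170) with its dot at (182,167). The blue-dot bar is at (165,250), and the yellow line runs from (328,205) to about (430,212) under the drill, whose cap is at (437,176). Side view: the line is at about (215,130) in the composite. Next I'll measure these precisely.

```bash
cat > m.py <<'E'
from h import *
def blobs(im,lo,hi,minA=15):
    hsv=cv2.cvtColor(im['color'],cv2.COLOR_RGB2HSV); m=cv2.inRange(hsv,lo,hi)
    n,l,s,c=cv2.connectedComponentsWithStats(m)
    return [(s[i],c[i],l==i) for i in range(1,n) if s[i][4]>=minA]
OR=((3,170,120),(14,255,255)); BL=((108,170,100),(125,255,255)); YE=((22,150,110),(34,255,255))
E
python3 - <<'E'
from m import *
for n in('top','side'):
    im=ctrl.get_image(n); print(n)
    for nm,c,z in(('or',OR,25),('bl',BL,25),('ye',YE,0)):
        for s,ce,m in blobs(im,*c):
            w=px2w(im,*ce,z); print(nm,s.tolist(),ce.round(1),w.round(1), 'cap',px2w(im,*ce,296).round(1) if nm=='ye' else '')
            if nm=='ye' and s[2]>1.5*s[3] or (n=='side' and nm=='ye'):
                v,u=np.nonzero(m); P=np.array([px2w(im,a,b,0)[:2] for a,b in zip(u,v)])
                print('   line',cv2.fitLine(P.astype(np.float32),cv2.DIST_HUBER,0,.01,.01).ravel().round(3),P.min(0).round(),P.max(0).round())
    if n=='top':
        # bar axes: low-saturation bright pixels
        hsv=cv2.cvtColor(im['color'],cv2.COLOR_RGB2HSV)
        for x0,y0,x1,y1 in((75,140,215,190),(95,228,235,272)):
            m=np.zeros(hsv.shape[:2],np.uint8); m[y0:y1,x0:x1]=((hsv[y0:y1,x0:x1,1]<60)&(hsv[y0:y1,x0:x1,2]>110))*255
            # top face from depth
            v,u=np.nonzero(m); P=np.array([px2w(im,a,b,25)[:2] for a,b in zip(u,v)],np.float32)
            (c,wh,a)=cv2.minAreaRect(P); b=cv2.boxPoints((c,wh,a)); print('bar',np.round(c,1),np.round(wh,1),round(a,2),b.round().tolist(),cv2.fitLine(P,cv2.DIST_HUBER,0,.01,.01).ravel().round(3))
        print('img right in world',(px2w(im,300,192,0)-px2w(im,200,192,0)).round())
im=ctrl.get_image('side'); cv2.imwrite('pics/side_crop.png',cv2.resize(im['color'][30:210,200:380,::-1],(720,720))[:600])
E
```

```text
top
or [254, 23, 15, 14, 103] [260.6  29.9] [859.   31.2  25. ] cap 
or [148, 44, 11, 44, 258] [153.   67.1] [787.  239.7  25. ] cap 
or [178, 163, 8, 8, 47] [181.9 166.9] [588.5 178.3  25. ] cap 
bl [458, 180, 54, 4, 207] [484.1 181.5] [ 556.2 -371.1   25. ] cap 
bl [200, 246, 8, 8, 53] [203.7 249.4] [436.4 135.4  25. ] cap 
bl [408, 316, 62, 68, 338] [435.5 335.6] [ 286.8 -267.9   25. ] cap 
bl [471, 316, 32, 24, 73] [490.9 320.3] [ 312.2 -364.8   25. ] cap 
bl [415, 321, 35, 62, 1424] [433.4 351.2] [ 260.8 -263.    25. ] cap 
bl [458, 321, 37, 62, 1501] [477.5 352. ] [ 259.2 -338.3   25. ] cap 
bl [504, 358, 3, 26, 28] [504.6 371.4] [ 226.9 -382.4   25. ] cap 
bl [411, 370, 2, 14, 26] [411.5 376. ] [ 219.8 -223.8   25. ] cap 
ye [52, 0, 62, 33, 185] [86.4 23.1] [899.6 389.6   0. ] cap [720.4 253.3 296. ]
   line [ 4.50000e-02 -9.99000e-01  8.85968e+02  4.01216e+02] [882. 335.] [955. 464.]
ye [191, 0, 65, 29, 180] [224.2  21. ] [894.7 104.9   0. ] cap [717.2  72.3 296. ]
   line [ 1.60000e-02 -1.00000e+00  8.84492e+02  1.09167e+02] [881.  43.] [944. 173.]
ye [422, 160, 32, 32, 817]
[... 1703 characters left out ...]
77735e+02] [ 502. -280.] [524. -88.]
ye [43, 177, 67, 57, 745] [ 78.1 198.2] [942.   45.3   0. ] cap [581.7 434.8 296. ]
   line [ 4.64000e-01 -8.86000e-01  9.30412e+02  4.96820e+01] [846. -44.] [1014.  162.]
ye [122, 180, 26, 24, 451] [134.7 192.3] [819.6 -11.4   0. ] cap [530.7 411.2 296. ]
   line [ 6.62000e-01 -7.49000e-01  8.18745e+02 -9.51300e+00] [778. -70.] [876.  33.]
ye [0, 252, 28, 34, 383] [ 10.8 262.7] [934.5 282.8   0. ] cap [578.6 533.7 296. ]
   line [ 8.56000e-01 -5.16000e-01  9.39234e+02  2.80068e+02] [909. 260.] [982. 340.]
ye [362, 322, 50, 39, 1675] [386.2 340.6] [241.6 285.4   0. ] cap [290.2 534.8 296. ]
   line [  0.625   0.781 241.379 285.512] [204. 242.] [277. 326.]
```

View pics/side_crop.png

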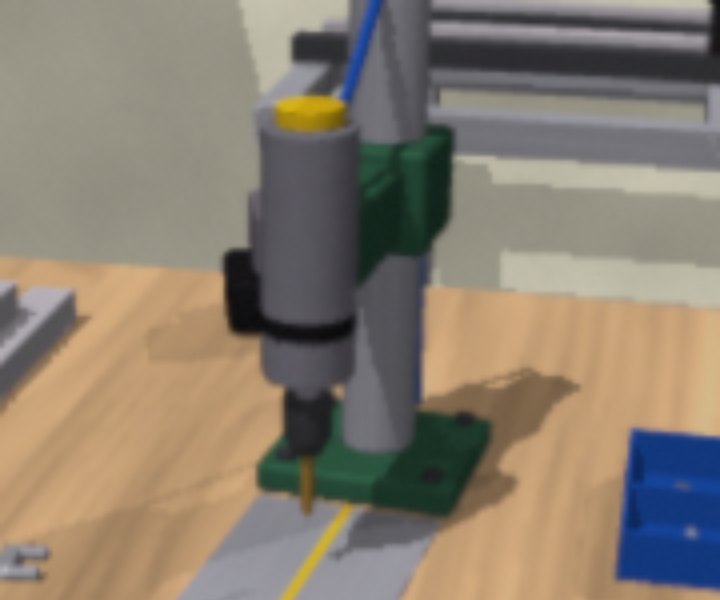

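The crop puts the bit tip at about (308,515), which is full-image (277,158.8). The bar measures as centre (598,253), with dot and axis consistent. The drill target is about (513,-183.5) with the line slope at 0.102. I'll move now: raise and pull in, then swing round inside the drill.

```bash
python3 - <<'E'
from m import *
im=ctrl.get_image('side')
print('tip side',px2w(im,277,158.8,40).round(1)); print('proj',w2px(im,[512.8,-183.5,40]),'line z0',w2px(im,[512.8,-183.5,0]))
im=ctrl.get_image('top'); d=im['depth']; print('cap depth z',812-d[170:182,432:443].mean(), im['R'][2])
E
python3 -m crank '[[[0,-0.5,-0.8,0,0,0],[0,-0.9,-0.8,0,0,0],[0,-0.9,-0.8,0,0,0],[0,-0.9,-0.7,0,0,0],[0,-0.9,-0.5,0,0,0],[0,-0.9,-0.3,0,0,0],[0,-0.9,0,0,0,0],[0,-0.9,0,0,0,0],[0,-0.6,0,0,0,0]]]' -1
```

```text
tip side [ 509.1 -180.8   40. ]
proj [275.79487264 158.16365999] line z0 [275.63445644 172.1892873 ]
cap depth z 294.91028 [ 0.14778437  0.04311153 -0.98807954]
clock: 1.75
eef_pos: [170.5, -385.9, 351.5]
tool_rot: [3.139, -0.0, 0.416]
force: [-0.1, -0.1, 0.2]
width: 85.6
```

```bash
python3 -m crank '[[[0.6,0,0,0,0,-0.4],[1,0.03,0,0,0,-0.68],[1,0.03,0,0,0,-0.68],[1,0.03,0,0,0,-0.68],[1,0.03,0,0,0,-0.68],[1,0.03,0,0,0,-0.68],[1,0.03,0,0,0,-0.68],[1,0.03,0,0,0,-0.68],[1,0.03,0,0,0,-0.68],[1,0.03,0,0,0,-0.68]]]'
```

```text
clock: 2.58
eef_pos: [388.7, -198.2, 354.6]
tool_rot: [3.132, 0.008, 1.111]
force: [0.4, -0.2, -0.2]
width: 85.4
```

```bash
python3 -m crank '[[[1,-0.02,0,0,0,-0.68],[1,-0.02,0,0,0,-0.68],[1,-0.02,0,0,0,-0.68],[1,-0.02,0,0,0,-0.68],[1,-0.02,0,0,0,-0.68],[1,-0.02,0,0,0,-0.5],[1,0,0,0,0,0],[1,0.1,0,0,0,0],[1,0.3,0,0,0,0],[1,0.5,0,0,0,0],[1,0.6,0,0,0,0]]]'; cat > go.py <<'E'
# python3 go.py x y z yaw_deg : total shift in units of 30mm in tool axes and turn in units of 6deg
import sys; from h import *
from scipy.spatial.transform import Rotation as Ro
x,y,z,yw=map(float,sys.argv[1:]); s=ctrl.read_state()
R=Ro.from_euler('xyz',s['tool_rot']); T=Ro.from_euler('xyz',[np.pi,0,np.radians(yw)])
print('shift',(R.inv().apply(np.array([x,y,z])-s['eef_pos'])/30).round(3),'turn',(np.degrees((R.inv()*T).as_rotvec())/6).round(3), s['eef_pos'].round(1),np.degrees(s['tool_rot']).round(2),s['width'],s['clock'])
E
python3 go.py 605.8 312 180 82.63
```

```text
clock: 3.5
eef_pos: [485.3, 138.3, 354.7]
tool_rot: [3.128, 0.015, 1.542]
force: [0.4, -1.0, -0.3]
width: 85.3
shift [5.987 3.768 5.79 ] turn [0.141 0.133 0.956] [485.3 138.3 354.7] [179.19   0.84  88.36] 85.31899498170247 3.5
```

```bash
python3 -m crank '[[[0.7,0.4,0.6,0.02,0.02,0.12],[0.7,0.5,0.7,0.02,0.02,0.12],[0.7,0.5,0.7,0.02,0.02,0.12],[0.7,0.5,0.7,0.02,0.02,0.12],[0.7,0.5,0.7,0.02,0.02,0.12],[0.7,0.5,0.7,0.02,0.02,0.12],[0.7,0.4,0.7,0.02,0.01,0.12],[0.6,0.3,0.6,0,0,0.12],[0.4,0.1,0.3,0,0,0],[0,0,0,0,0,0]]]'; python3 go.py 605.8 312 180 82.63
python3 - <<'E'
from m import *
im=ctrl.get_image('wrist'); save(im,'w1')
for s,c,m in blobs(im,*OR): print(s.tolist(),px2w(im,*c,25).round(1))
for s,c,m in blobs(im,*BL): print('bl',s.tolist(),px2w(im,*c,25).round(1))
E
```

```text
clock: 4.33
eef_pos: [620.3, 323.7, 176.7]
tool_rot: [3.134, -0.005, 1.443]
force: [-0.1, -0.0, -0.2]
width: 85.1
shift [-0.448 -0.429 -0.115] turn [ 0.07  -0.049  0.004] [620.3 323.7 176.7] [179.58  -0.3   82.65] 85.0742252235499 4.3333
[373, 213, 79, 23, 981] [786.8 244.7  25. ]
```

View pics/w1.png

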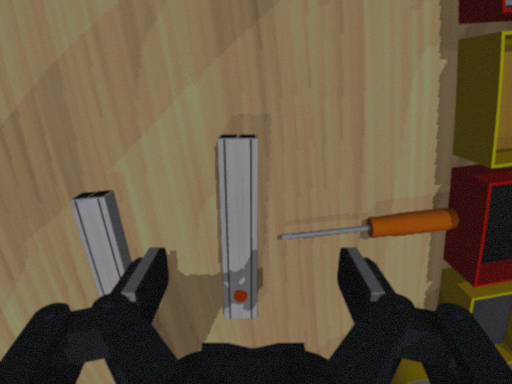

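Wrist view: the bar runs straight up the picture from (240,318) to (238,135), with the dot at (240,296). The blue-dot bar is at left, (105,240), well outside the left finger. The bar sits left of the jaw centre by about 18 px, which agrees with go.py's y offset of -0.43.

```bash
python3 - <<'E'
from m import *
im=ctrl.get_image('wrist'); hsv=cv2.cvtColor(im['color'],cv2.COLOR_RGB2HSV)
L=[];Rr=[]
for v in range(150,255,5):
    row=(hsv[v,200:280,1]<70).nonzero()[0]+200; L.append(px2w(im,row.min()-.5,v,25)[:2]);Rr.append(px2w(im,row.max()+.5,v,25)[:2])
for P in(L,Rr): print(cv2.fitLine(np.array(P,np.float32),cv2.DIST_HUBER,0,.01,.01).ravel().round(3))
M=(np.array(L)+Rr)/2; print(np.hypot(*(np.array(L)-Rr).T).mean()); a=np.polyfit(M[:,1],M[:,0],1); print(a,'x at 312',np.polyval(a,312))
print('dot',px2w(im,240,296,25))
E
python3 go.py 605.8 312 60 82.63
```

```text
[1.23000e-01 9.92000e-01 5.81689e+02 2.97099e+02]
[1.22000e-01 9.93000e-01 6.22994e+02 3.00240e+02]
40.61657124366819
[1.23249881e-01 5.65533415e+02] x at 312 603.9873784294796
dot [586.84479577 175.10630406  25.        ]
shift [-0.38  -0.486  3.953] turn [ 0.087 -0.036 -0.011] [620.6 321.1 178.8] [179.48  -0.22  82.56] 85.35359176010098 4.4333
```

```bash
python3 -m crank '[[[-0.2,-0.3,0.3,0.05,-0.02,0],[-0.2,-0.2,0.6,0.03,-0.02,0],[0,0,0.8,0,0,0],[0,0,0.8,0,0,0],[0,0,0.8,0,0,0],[0,0,0.7,0,0,0],[0,0,0.3,0,0,0],[0,0,0,0,0,0]]]'; python3 go.py 605 312 5 82.8
```

```text
clock: 5.1
eef_pos: [612.0, 301.9, 60.3]
tool_rot: [3.122, -0.004, 1.431]
force: [0.2, 0.2, -0.1]
width: 85.4
shift [ 0.295 -0.315  1.839] turn [ 0.188 -0.033 -0.137] [612.  301.9  60.3] [178.87  -0.21  81.98] 85.43984596373394 5.1
```

```bash
python3 -m crank '[[[0.1,-0.15,0.3,0.1,-0.02,-0.1],[0.1,-0.15,0.3,0.08,-0.02,-0.05],[0.1,0,0.3,0,0,0],[0,0,0.2,0,0,0],[0,0,0,0,0,0],[0,0,0,0,0,0]]]'; python3 go.py 605 312 5 82.8
```

```text
clock: 5.6
eef_pos: [607.3, 313.8, 30.4]
tool_rot: [3.135, -0.004, 1.447]
force: [0.0, 0.0, -1.2]
width: 85.4
shift [-0.072 -0.073  0.847] turn [ 0.058 -0.035  0.014] [607.3 313.8  30.4] [179.65  -0.21  82.88] 85.39587093998404 5.6
```

```bash
python3 -m crank '[[[-0.04,-0.07,0.3,0.03,-0.02,0],[0,0,0.3,0.02,-0.02,0],[0,0,0.2,0,0,0],[0,0,0.08,0,0,0],[0,0,0,0,0,0]]]'; python3 go.py 605 312 5 82.8
```

```text
clock: 6.02
eef_pos: [605.3, 313.1, 1.8]
tool_rot: [3.14, 0.001, 1.447]
force: [0.2, 0.1, 0.7]
width: 85.5
shift [-0.037 -0.004 -0.108] turn [0.012 0.005 0.015] [605.3 313.1   1.8] [1.7993e+02 3.0000e-02 8.2890e+01] 85.53855181230699 6.0167
```

```bash
python3 -m crank '[[[-0.03,0,-0.14,0,0,0],[0,0,0,0,0,0]]]'; python3 -m crank '[[[0,0,0,0,0,0],[0,0,0,0,0,0],[0,0,0,0,0,0],[0,0,0,0,0,0],[0,0,0,0,0,0],[0,0,0,0,0,0],[0,0,0,0,0,0],[0,0,0,0,0,0]]]' 1;  python3 go.py 605 312 5 82.8
python3 - <<'E'
from m import *
im=ctrl.get_image('top'); save(im,'t1')
for s,c,m in blobs(im,*OR): print(s.tolist(),px2w(im,*c,25).round(1))
E
```

```text
clock: 6.18
eef_pos: [604.8, 311.9, 5.6]
tool_rot: [3.141, 0.001, 1.447]
force: [-0.0, 0.2, 0.8]
width: 85.4
clock: 6.85
eef_pos: [605.8, 312.3, 7.4]
tool_rot: [3.139, -0.0, 1.446]
force: [-0.5, -0.2, 1.1]
width: 38.5
shift [-0.014 -0.027  0.081] turn [ 0.024 -0.004  0.012] [605.8 312.3   7.4] [ 1.7985e+02 -2.0000e-02  8.2870e+01] 38.474214695240974 6.85
[121, 0, 49, 31, 91] [881.1 280.6  25. ]
[182, 2, 2, 24, 28] [898.1 184.9  25. ]
[253, 23, 17, 15, 128] [858.   30.6  25. ]
[148, 44, 12, 45, 320] [787.8 238.2  25. ]
[178, 163, 8, 8, 47] [589.2 178.6  25. ]
```

View pics/t1.png

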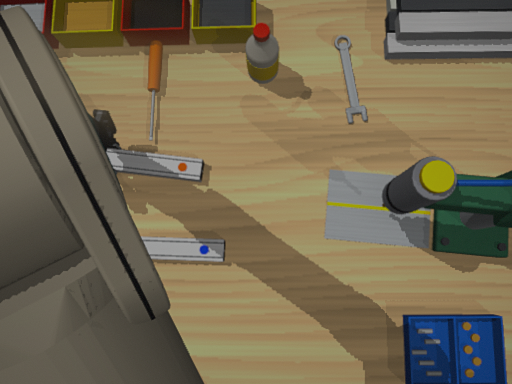

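Top view: the gripper holds the bar's far half, the dot is unmoved at (182,167), and the spare is untouched. Now the slide begins.

```bash
python3 go.py 526.2 -48.7 6 84.15;  python3 -m crank '[[[-0.2,0,0,0,0,0],[-0.4,0.03,0,0,0,0],[-0.5,0.04,0,0,0,0],[-0.5,0.04,0,0,0,0],[-0.5,0.04,0,0,0,0],[-0.5,0.04,0,0,0,0],[-0.3,0.03,0,0,0,0]]]';python3 go.py 526.2 -48.7 6 84.15
```

```text
shift [-12.27   -1.141   0.04 ] turn [ 0.024 -0.004 -0.213] [605.8 312.3   7.4] [ 1.7986e+02 -2.0000e-02  8.2870e+01] 38.92387828758354 6.9
clock: 7.48
eef_pos: [600.4, 218.5, 7.4]
tool_rot: [3.139, -0.002, 1.448]
force: [-0.4, 1.2, -0.4]
width: 38.9
shift [-9.144 -1.367  0.023] turn [ 0.024 -0.021 -0.195] [600.4 218.5   7.4] [ 1.7986e+02 -1.3000e-01  8.2980e+01] 38.92594726358936 7.4833
```

```bash
python3 -m crank '[[[-0.3,-0.05,0,0,0,-0.02],[-0.6,-0.1,0,0,0,-0.02],[-0.6,-0.1,0,0,0,-0.02],[-0.6,-0.1,0,0,0,-0.02],[-0.6,-0.1,0,0,0,-0.02],[-0.6,-0.1,0,0,0,-0.02],[-0.6,-0.1,0,0,0,-0.02],[-0.3,-0.1,0,0,0,0]]]';python3 go.py 526.2 -48.7 6 84.15
```

```text
clock: 8.15
eef_pos: [561.7, 83.8, 7.4]
tool_rot: [3.137, -0.003, 1.46]
force: [0.8, -0.3, -0.9]
width: 38.9
shift [-4.52  -0.687  0.03 ] turn [ 0.04  -0.03  -0.085] [561.7  83.8   7.4] [179.76  -0.18  83.64] 38.86252949533409 8.15
```

```bash
python3 -m crank '[[[-0.3,-0.05,0,0.01,0,-0.02],[-0.5,-0.08,0,0.01,-0.01,-0.02],[-0.5,-0.08,0,0.01,-0.01,-0.02],[-0.5,-0.08,0,0.01,-0.01,-0.02],[-0.5,-0.08,0,0,0,0],[-0.5,-0.08,0,0,0,0],[-0.4,-0.05,0,0,0,0],[-0.2,-0.05,0,0,0,0],[0,0,0,0,0,0]]]';python3 go.py 526.2 -48.7 6 84.15
python3 - <<'E'
from m import *
for n in('top','side'):
    im=ctrl.get_image(n); save(im,n+'2')
    for s,c,m in blobs(im,*OR,10): print(n,s.tolist(),px2w(im,*c,25).round(1))
    for s,c,m in blobs(im,*BL,10): print(n,'bl',s.tolist(),px2w(im,*c,25).round(1))
E
```

```text
clock: 8.9
eef_pos: [532.8, -20.9, 7.4]
tool_rot: [3.14, -0.004, 1.472]
force: [-0.0, -0.1, -1.0]
width: 38.6
shift [-0.944 -0.127  0.043] turn [ 0.011 -0.034  0.031] [532.8 -20.9   7.4] [179.93  -0.21  84.34] 38.5715680380317 8.9
top [121, 0, 49, 31, 94] [881.  280.5  25. ]
top [182, 4, 2, 16, 18] [902.2 184.7  25. ]
top [171, 22, 12, 7, 18] [870.  192.4  25. ]
top [253, 23, 17, 15, 133] [858.3  30.8  25. ]
top [148, 44, 12, 45, 360] [789.4 239.9  25. ]
top bl [200, 246, 8, 8, 53] [436.4 135.4  25. ]
side [477, 142, 26, 4, 47] [ -53.6 -444.9   25. ]
side [43, 210, 30, 6, 40] [922.6 139.4  25. ]
side [58, 247, 46, 21, 554] [783.9 253.   25. ]
side [0, 250, 30, 11, 36] [914.6 279.9  25. ]
side bl [286, 22, 11, 33, 74] [  760.  -1770.5    25. ]
side bl [355, 140, 49, 39, 1139] [ 255.1 -244.2   25. ]
side bl [277, 246, 8, 4, 27] [435.  136.6  25. ]
```

View pics/top2.png

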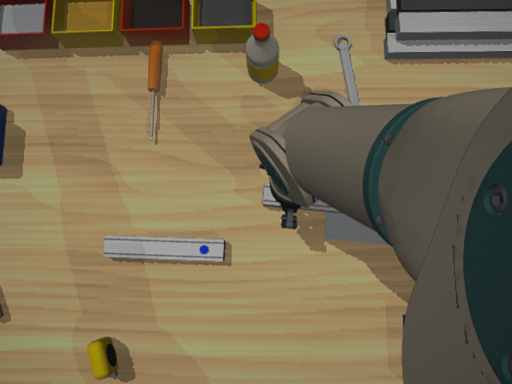

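The top view is now blocked by the arm. The spare's dot is still at (204,249). I'll check the clearance to the drill in the side view.

View pics/side2.png

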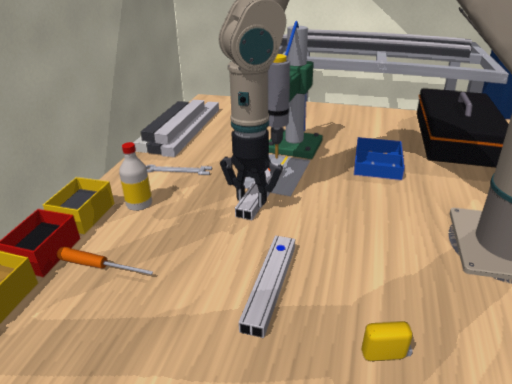

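Side view: the wrist and gripper at (250,170) stand clear in front of the drill body at (278,95), and the bar's tail is at (247,210). Now the last 28 mm, slowly.

```bash
python3 -m crank '[[[-0.2,-0.02,0,0,-0.01,0],[-0.25,-0.04,0,0,-0.01,0],[-0.2,-0.03,0,0,0,0],[-0.15,-0.02,0,0,0,0],[-0.1,0,0,0,0,0],[0,0,0,0,0,0],[0,0,0,0,0,0]]]';python3 go.py 526.2 -48.7 6 84.15
```

```text
clock: 9.58
eef_pos: [527.9, -44.3, 7.4]
tool_rot: [3.139, -0.005, 1.478]
force: [-0.6, 1.1, 0.1]
width: 38.6
shift [-0.152 -0.043  0.045] turn [ 0.026 -0.051  0.093] [527.9 -44.3   7.4] [179.84  -0.31  84.71] 38.5640568994143 9.5833
```

```bash
python3 -m crank '[[[-0.1,-0.03,0,0.01,-0.03,0.07],[-0.06,-0.01,0,0.01,-0.02,0.03],[0,0,0,0,0,0],[0,0,0,0,0,0]]]';python3 go.py 526.2 -48.7 6 84.15
python3 - <<'E'
from m import *
s=ctrl.get_image('side');w=ctrl.get_image('wrist');
a=cv2.resize(s['color'][110:230,200:320],(400,400),interpolation=cv2.INTER_CUBIC); b=cv2.resize(w['color'],(400,300))
c=np.zeros((400,800,3),np.uint8);c[:,:400]=a;c[:300,400:]=b
cv2.imwrite('pics/c3.png',c[:,:,::-1])
E
```

```text
clock: 9.92
eef_pos: [526.6, -48.7, 7.3]
tool_rot: [3.14, -0.0, 1.468]
force: [0.3, 0.2, 0.6]
width: 38.4
shift [-0.    -0.013  0.045] turn [ 0.012 -0.005 -0.01 ] [526.6 -48.7   7.3] [ 1.7993e+02 -3.0000e-02  8.4090e+01] 38.438300412086335 9.9167
```

View pics/c3.png

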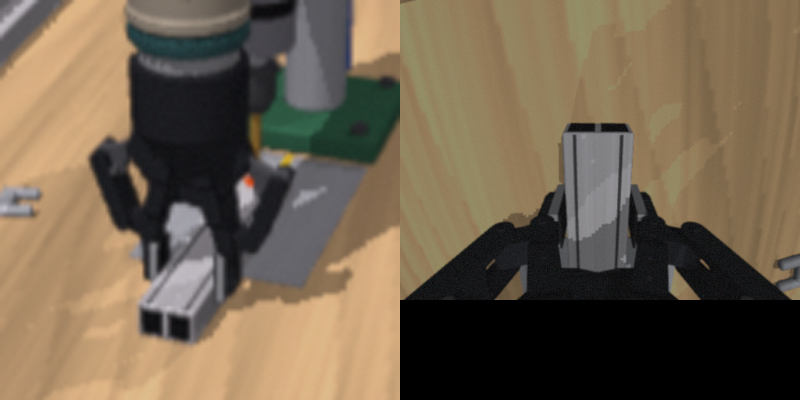

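The side crop shows the dot at (250,182), just in front of and below the bit at (255,130). The wrist view shows the bar held squarely. I'll release, lift, and back away for a clear look.

```bash
python3 -m crank '[[[0,0,0,0,0,0],[0,0,0,0,0,0],[0,0,0,0,0,0],[0,0,0,0,0,0],[0,0,0,0,0,0],[0,0,0,0,0,0],[0,0,0,0,0,0],[0,0,0,0,0,0]]]' -1; python3 -m crank '[[[0,0,-0.3,0,0,0],[0,0,-0.6,0,0,0],[0,0,-0.8,0,0,0],[0.3,0,-0.8,0,0,0],[0.8,0,-0.8,0,0,0],[1,0,-0.5,0,0,0],[1,0,-0.5,0,0,0],[1,0,-0.5,0,0,0],[1,0,0,0,0,0],[1,0,0,0,0,0],[1,0,0,0,0,0],[1,0,0,0,0,0]]]'; python3 -m crank '[[[1,0,0,0,0,0],[1,0,0,0,0,0],[1,0,0,0,0,0],[0.5,0,0,0,0,0],[0,0,0,0,0,0]]]'
cat > chk.py <<'E'
from m import *
for n in('top','side'):
    im=ctrl.get_image(n)
    for nm,C in(('or',OR),('bl',BL)):
        for s,c,m in blobs(im,*C,8):
            p=px2w(im,*c,25)
            if 420<p[0]<620 and -250<p[1]<150: print(n,nm,s.tolist(),p.round(1))
    cr=im['color'][150:270,260:440] if n=='top' else im['color'][120:240,190:370]
    if n=='top':a=cr; t=im
    else: b=cr
cv2.imwrite('pics/%s.png'%__import__('sys').argv[1],cv2.resize(np.hstack([a,b]),(800,267),interpolation=cv2.INTER_CUBIC)[:,:,::-1])
hsv=cv2.cvtColor(t['color'],cv2.COLOR_RGB2HSV)
E
python3 chk.py c4; python3 go.py 526 -48 6 84.15
```

```text
clock: 10.68
eef_pos: [526.0, -49.4, 7.3]
tool_rot: [3.142, 0.001, 1.467]
force: [-0.6, -0.9, -0.1]
width: 85.1
clock: 11.68
eef_pos: [552.1, 192.1, 164.4]
tool_rot: [-3.141, 0.005, 1.451]
force: [0.1, -1.4, -0.2]
width: 85.5
clock: 12.1
eef_pos: [562.0, 311.0, 168.6]
tool_rot: [3.141, -0.003, 1.461]
force: [0.2, 0.1, 0.3]
width: 85.8
top or [377, 203, 9, 8, 42] [ 511.8 -182.3   25. ]
top bl [200, 246, 8, 8, 53] [436.4 135.4  25. ]
side or [274, 164, 5, 2, 8] [ 511.1 -179.    25. ]
side bl [277, 246, 8, 5, 29] [434.9 137.   25. ]
shift [-11.882   0.128   5.414] turn [ 0.003  0.005 -0.102] [562.2 306.7 168.2] [1.7998e+02 3.0000e-02 8.3540e+01] 85.29814986109615 12.2
```

View pics/c4.png

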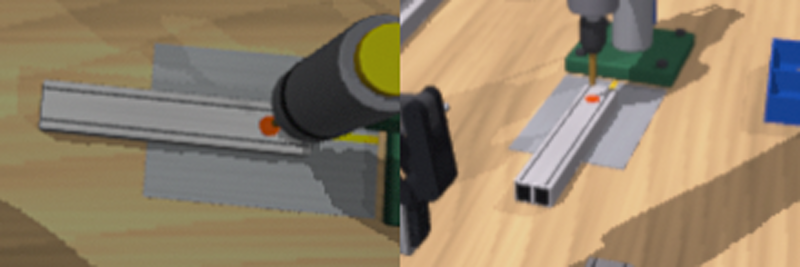

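Both crops show the dot directly by the bit: top at (268,126), next to the chuck edge, and side at (593,99), just under the tip. The bar lies along the line. Next I'll measure the residuals and take a closer zoom.

```bash
python3 - <<'E'
from m import *
im=ctrl.get_image('top'); hsv=cv2.cvtColor(im['color'],cv2.COLOR_RGB2HSV)
# bar edges per column by brightness gradient, columns clear of the drill, left of plate
g=cv2.cvtColor(im['color'],cv2.COLOR_RGB2GRAY).astype(float)
sat=hsv[:,:,1].astype(int)
M=[];W=[]
for u in range(284,325,2):
    r=(sat[170:235,u]<60).nonzero()[0]+170
    a,b=px2w(im,u,r.min()-.5,25)[:2],px2w(im,u,r.max()+.5,25)[:2]; M.append((a+b)/2);W.append(np.hypot(*(a-b)))
M=np.array(M);print('width',np.mean(W).round(1));p=np.polyfit(M[:,1],M[:,0],1);print('bar axis slope',p[0].round(4),'x at -50,-183',np.polyval(p,[-50,-183]).round(1))
m=np.zeros(sat.shape,np.uint8);m[180:235,270:345]=(sat[180:235,270:345]<60)*255
ys,xs=np.nonzero(m[:, :325]);print('tail end',px2w(im,xs.min()-.5,ys[xs==xs.min()].mean(),25).round(1))
print('line x at -183:',516.95+.102*(-183+145.84))
s=ctrl.get_image('side')
for n,X in(('tip est',[512.4,-183.3,40]),('dot est',[512.4,-183.3,25])): print(n,w2px(s,X).round(2),w2px(im,X).round(2))
a=cv2.resize(s['color'][135:180,255:300],(400,400),interpolation=cv2.INTER_NEAREST)
b=cv2.resize(im['color'][185:230,360:405],(400,400),interpolation=cv2.INTER_NEAREST)
cv2.imwrite('pics/c5.png',np.hstack([a,b])[:,:,::-1])
E
```

```text
width 44.4
bar axis slope 0.1821 x at -50,-183 [524.9 500.6]
tail end [515.1   3.9  25. ]
line x at -183: 513.1596800000001
tip est [275.93 158.22] [382.87 205.11]
dot est [275.87 163.54] [380.76 206.25]
```

View pics/c5.png

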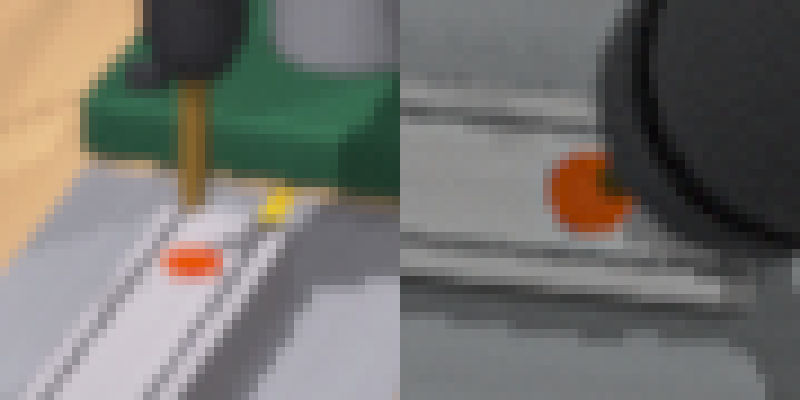

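Zoom: in the side view the tip ends at full-image (276.2,158) and the dot centre is at (276.1,164). In the top view the dot centre is at (380.9,206.2) and the bit tip just overlaps it at (382.6,205). Those match the predictions for perfect alignment, (382.9,205.1) and (380.8,206.3), to about 1 mm. My bar-edge fit was contaminated by shadow (width 44 mm), so I'll check the yaw by rectifying the picture instead.

```bash
python3 - <<'E'
from m import *
d=np.array([.1015,.9948]);n=np.array([d[1],-d[0]]);tip=np.array([512.4,-183.3])
outs=[]
for nm in('top','side'):
    im=ctrl.get_image(nm)
    S=np.arange(-30,210,.5);Q=np.arange(-35,35,.5)
    mp=np.array([[w2px(im,[*(tip+s*d+q*n),25]) for s in S] for q in Q],np.float32)
    r=cv2.remap(im['color'],mp,None,cv2.INTER_LINEAR); outs.append(r)
    g=cv2.cvtColor(r,cv2.COLOR_RGB2GRAY).astype(np.float32)
    segs=[(a,g[:,int((a+30)*2):int((a+50)*2)].mean(1)) for a in(25,45,65,85,105,125,145,160)]
    ref=g[:,int(115*2):int(155*2)].mean(1)[24:116]  # +-23 mm
    res=[]
    for a,p in segs:
        c=cv2.matchTemplate(p[:,None],ref[:,None],cv2.TM_CCOEFF_NORMED).ravel();k=c.argmax()
        if 0<k<len(c)-1: k=k+.5*(c[k-1]-c[k+1])/(c[k-1]-2*c[k]+c[k+1])
        res.append((a+10,round((k-24)/2,2)))
    R=np.array(res);print(nm,res,'deg',np.degrees(np.polyfit(R[:,0],R[:,1],1)[0]).round(2))
cv2.imwrite('pics/rect.png',cv2.resize(np.vstack(outs),(800,467))[:,:,::-1])
E
```

```text
top [(35, np.float64(-0.63)), (55, np.float64(-0.46)), (75, np.float64(-0.32)), (95, np.float64(-0.1)), (115, np.float64(0.09)), (135, np.float64(0.23)), (155, np.float64(0.38)), (170, np.float64(0.46))] deg 0.48
side [(35, np.float64(-0.59)), (55, np.float64(-0.36)), (75, np.float64(-0.14)), (95, np.float64(-0.08)), (115, np.float64(0.04)), (135, np.float64(0.34)), (155, np.float64(0.41)), (170, np.float64(0.49))] deg 0.45
```

View pics/rect.png

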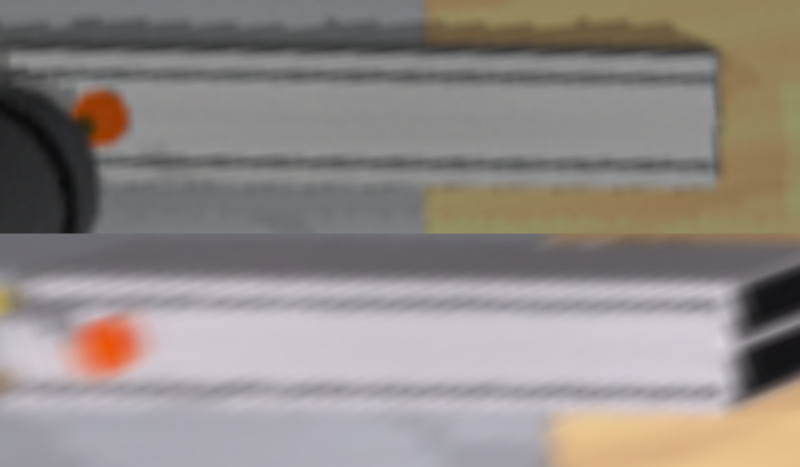

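Bar yaw is within 0.5° of the line. The dot is within about 1 mm of the tip estimate, the tail end is at 185.4 mm (ideal 185), and the gripper is clear. Handing in.

```bash
python3 -c "
from cell import ctrl
print(ctrl.finish_job())"
```

```text
the job is handed in; nothing more can be done
None
```

The orange-dot profile now lies along the yellow guide line with its dot under the drill bit. I gripped it on the half away from the dot, slid it there on the bench without lifting it, released it and backed the arm well clear. The job was handed in at about 12.5 s of the 38 s allowed.

**Last checks**
- **Dot under the tip:** the top view puts the dot within about 1 mm of the tip position.
- **Side view of the dot:** it shows the dot up to about 2 mm nearer the camera. That camera was a few mm off throughout, so I trusted the top view.
- **Along the line:** the profile's yaw is about 0.5° off the line direction, and both cameras agree. A first edge fit gave a larger angle, but shadow had spoiled it (it read 44 mm wide), so I discarded it and measured again.
- **Blue-dot profile:** its dot stayed at the same spot, about (436, 135) mm in the top view, before and after.
- **Forces:** readings at the end of each move stayed below about 2 N. I did not log forces within a move.

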